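Lock a dropper bottle in the cam clamp

ROBOT

A 7-joint arm with a two-finger parallel gripper is mounted at the origin on a cart in front of the work surface, level with it; the furniture and walls round the work are solid. World frame = base frame: x ahead of the robot, y to its left, z up, the work surface at z = 0. Lengths are in m, angles in rad, forces in N, time in s.
With the tool pointing down it reaches from about 0.4 to 0.85 m from the base axis. Payload 4.5 kg.
Tool frame: the origin (TCP) lies on the centre line of the jaws, within the pads' length; the fingertips stand 22 mm ahead of it and the grasp point (between the pads) lies 3 mm ahead of it; z points along the fingers, y is the direction in which the jaws open and shut (so a half turn about z gives the same grasp; the last joint's range is limited). The gripper opens to 85 mm and grips with 20 to 120 N. Pads are 22 mm wide; open, the fingers measure 114 mm over their backs; the gripper's body (76 mm by 85 mm) begins 54 mm behind the grasp point. The pads swing forward as they close: fully open they stand 13 mm farther back than shut.
Start: joints at [-1.26, 0.689, -0.195, 1.565, 0.157, 0.902, -0.215], TCP at [0.171, 0.601, 0.253] pointing down, gripper open.
Joint ranges: [-3.01, 3.01], [-0.46, 2.08], [-1.47, 1.51], [0.13, 2.56], [-1, 4.14], [0.04, 2.09], [-2.66, 2.66]. Speed limits (rad/s): [2.57, 2.57, 3.14, 3.14, 3.14, 3.14, 3.14].

INTERFACE

Orientations are given as a 3x3 rotation matrix whose columns are the frame's x, y, z axes.
In Python, from rig import manip, hand, kinematics, sensors, optics, job gives the robot as it stands. Calls block until the motion is done:
- manip.reach(position, orientation): joint-space move of the TCP to a pose.
- manip.line_to(position, ori=None, rate=0.15, guard=None): straight line of the TCP; ori=None keeps the orientation; rate is the mean speed in m/s. With guard (N) it stops when the force on the tool has changed by that much, and returns True; else False.
- manip.set_joints(angles): joint-space move.
- hand.set_gripper(opening): finger opening in m; the grip force is fixed at half the most; returns when the fingers have stopped.
- manip.wait(seconds).
- kinematics.inverse_kinematics(position, orientation): joint angles nearest the present ones, or None.
- sensors.get_obs(): the state.
- optics.capture(name): name is "side" or "top"; returns a dict with "frame" (420x560x3 uint8, red, green, blue), "depth" (420x560 float32, m along the optical axis (not along the pixel's ray), 0 where there is no reading), "fovy" (degrees; the focal length in pixels is half the picture's height over the tangent of half this angle, whatever the lens; pixels are square), "cx", "cy" (the principal point, pixels), "cam_to_world" (4x4, takes a point from camera to world coordinates). Camera axes: x right, y up, looking along -z (the intrinsics and any distortion apply to the point x, -y, -z); pixel columns grow to the right and rows downward; lengths in m; the calibration is good to about 2 mm. A picture is of the moment at which its call begins.
A pose or a line that the arm cannot do raises manip.IKError and nothing moves.
- job.finish_job(): hands the job in, once; it reports no verdict.
The state is a dict: "time_s": time; "qpos": joint angles; "joint_velocities": joint speeds; "tau": joint torques, N m; "tool_pos": TCP position; "tool_rot": TCP orientation; "ft_force": force on the tool from outside, world axes, zero at the start; "moment": the same for the moment, N m; "finger_gap": finger opening in m.
Only numpy, scipy, OpenCV 4.12 (cv2) and the standard library are available. Lean on these libraries where they do the work, as an engineer would, in place of code of your own. Each camera call takes 0.05 s, during which the arm holds its last target. There are 200 camera calls.

TASK

Stand the middle-sized dropper bottle (30 ml) upright in the V-shaped seat of the bottle clamp and let go of it, then turn the clamp's knob clockwise until the roller has passed over the cam's peak and dropped into its notch, so that the jaw stays shut on the bottle by itself, ready for its cap to be torque-tested. Go by feel and do not force the knob past the notch, or the glass will crack; leave the other bottles and the cream jars where they stand.

Things in the scene. Friction and masses are not known exactly. Their poses are not given: they have to be found in the camera images.
- bottle_30: the middle-sized dropper bottle: yellowish glass with a white screw cap, 34 mm across, 92 mm tall, 50 to 90 g; the only one of its size in the left front of the worktop, with two smaller ones. Glass 33 mm across up to 68 mm, cap 26 mm across from 68 to 92 mm: grip it by the cap. Origin: centre of its underside, z up along the bottle
- clamp: the bottle clamp, fixed on the right of the worktop: aluminium base plate 92 x 216 mm, top face 12 mm up; origin at the centre of its underside, z up. In a row along its own y axis, from +y to -y: a grey V block, the bottle's seat, the grey jaw, the guide of the jaw's slide (40 mm high), the slide's steel roller (the follower), and the cam with its knob
- seat (a point): where the centre of the bottle's underside stands when the bottle is pressed right into the V: on the base plate, 60 mm along the clamp's +y, 12 mm up; axes as the clamp's. While the jaw is open the bottle has 7 mm of play from here towards the clamp's -y: lower it about 3.5 mm to that side of the point and let the jaw push it home
- vee_top (a point): the top of the V's inner corner, 23.5 mm along +y from the seat, 46 mm above the worktop; axes as the clamp's. The 90-degree V opens towards the clamp's -y; V block 52 mm wide, vertical walls. Keep fingers higher than this over the seat
- jaw: the grey jaw, black rubber face, 34 mm wide, 16 to 44 mm up; origin: middle of its face, 24 mm to the clamp's -y side of the seat when open. Its slide drives it through a spring: meeting the bottle it stops and presses with 6 N, plus 2.5 N per mm that the slide goes on: 13 N at the cam's peak, about 7 N in the notch, over 18 N (glass at risk) 9 degrees past the notch, where the cam rises steeply
- knob_axis (a point): point on the knob's vertical axis at its middle height, 65 mm above the worktop, 55 mm along the clamp's -y; axes as the clamp's, it does not turn with the knob. The knob is round and black with nine shallow lobes, 39 mm across, from 52 to 76 mm high; grip it at any yaw. Turn it clockwise seen from above. Its notch lies 40 to 110 degrees on from the start; the knob does not show where
- cam_axis (a point): point on the same axis level with the snail-shaped steel cam (20 to 28 mm up, to 39 mm from the axis), one piece with the knob; axes as the clamp's. Free at first, it stays where left. Then over 33 degrees the roller climbs 10 mm against up to 0.3 N m (let go, it springs back). Past the peak (it may stick on its very top) the moment reverses and pulls on into the notch, 2 mm deep, 10 degrees on
- bottle_10a: a small dropper bottle, bystander, white cap, 27 mm across, 70 mm tall; origin at the centre of its underside
- bottle_10b: another small dropper bottle, bystander, white cap, 27 mm across, 70 mm tall; origin at the centre of its underside
- cream_jar: the nearer one of two cream jars with black lids to the right of the clamp, bystander, 44 mm across, 35 mm tall; origin at the centre of its underside
Mind the look-alikes: they are no part of the job. What is shaped like the bottle_30 but purple is not meant.

How it is judged:
By the outcome, as a careful person would: the job done as asked, in the order asked, and still so for the second after the job is handed in, with the robot touching nothing.
It also fails if it takes over 67 s, if anything falls off the work surface, if the arm or the gripper's body presses on something with over 40 N, if the wrist force passes 120 N, or if a joint passes its speed limit or range.

## Working session

There is one attempt and no reset: what is moved stays moved. The work goes in short steps, each a Python script; the robot and the scene stay as the last script left them, time stands still between calls to the robot, and variables do not carry over. Pictures are saved under pics/ and viewed, about 8 in all and at most 12, crops included, and the job is handed in when it is done.

```bash
ls; mkdir -p pics; cat > h.py <<'E'
import numpy as np, cv2
from rig import manip, hand, kinematics, sensors, optics, job
def cap(n,tag):
    c=optics.capture(n); np.savez(f'pics/{tag}.npz',**c); cv2.imwrite(f'pics/{tag}.png',c['frame'][:,:,::-1]); return c
def px(c,u,v,z=None):
    """world point of pixel: from depth, or by cutting the plane of height z"""
    f=210/np.tan(np.radians(float(c['fovy']))/2); T=np.array(c['cam_to_world'])
    d=np.array([(u-c['cx'])/f,-(v-c['cy'])/f,-1.])
    if z is None: return (T@np.r_[d*c['depth'][int(round(v)),int(round(u))],1])[:3]
    w=T[:3,:3]@d; return T[:3,3]+w*(z-T[2,3])/w[2]
def cloud(c):
    f=210/np.tan(np.radians(float(c['fovy']))/2); T=np.array(c['cam_to_world'])
    v,u=np.mgrid[:420,:560]; d=c['depth']
    P=np.stack([(u-c['cx'])/f*d,-(v-c['cy'])/f*d,-d],-1)
    return P@T[:3,:3].T+T[:3,3]
def down(yaw):
    c,s=np.cos(yaw),np.sin(yaw); return np.array([[c,s,0],[s,-c,0],[0,0,-1.]])
E
python3 - <<'E'
from h import *
for n in('top','side'):
    c=cap(n,n+'0'); print({k:c[k] for k in c if k not in('frame','depth')}, (c['depth']==0).mean())
o=sensors.get_obs(); print(o)
E
```

```text
pics
{'fovy': 56.11262437316953, 'cx': 277.94201677602115, 'cy': 206.96359586470453, 'cam_to_world': array([[ 0.00657026,  0.99265643, -0.12078922,  0.32320932],
       [-0.99990296,  0.00800551,  0.01140087, -0.03187672],
       [ 0.01228412,  0.12070259,  0.99261271,  1.1333592 ],
       [ 0.        ,  0.        ,  0.        ,  1.        ]])} 0.004060374149659864
{'fovy': 56.02349014910331, 'cx': 279.29607984544793, 'cy': 211.1453821378191, 'cam_to_world': array([[-0.98710937,  0.07465322, -0.14156974,  0.2467105 ],
       [-0.15838336, -0.58285907,  0.79698809,  0.93995317],
       [-0.02301748,  0.8091367 ,  0.58716948,  0.79222203],
       [ 0.        ,  0.        ,  0.        ,  1.        ]])} 0.004043367346938775
{'time_s': 0.1, 'qpos': array([-1.26019602,  0.68991516, -0.19453331,  1.56624554,  0.15729554,
        0.90252364, -0.21510883]), 'joint_velocities': array([ 3.09142685e-05, -1.77220979e-03, -2.15327029e-03, -3.37443165e-03,
        4.10568967e-04, -3.38317152e-04, -2.02214509e-03]), 'tau': array([-3.97000244e-03, -5.40601337e+01, -1.27188005e+00, -1.58988154e+01,
        9.33321950e-03,  4.39041774e-03,  7.90247867e-09]), 'tool_pos': array([0.1706813, 0.600663 , 0.2525537]), 'tool_rot': array([[-9.61955448e-01,  2.73206134e-01, -3.53354777e-04],
       [ 2.73206339e-01,  9.61954017e-01, -1.66298942e-03],
       [-1.14427863e-04, -1.69626050e-03, -9.99998555e-01]]), 'ft_force': array([-0.17766892, -0.40772619,  0.07690491]), 'moment': array([ 0.03338758,  0.01258747, -0.02119043]), 'finger_gap': 0.0853663640863726}
```

View pics/top0.png

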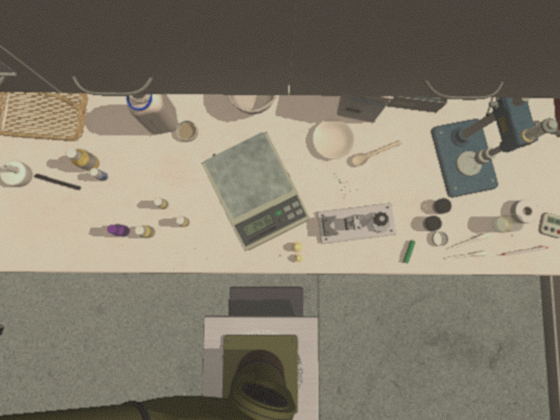

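View pics/side0.png

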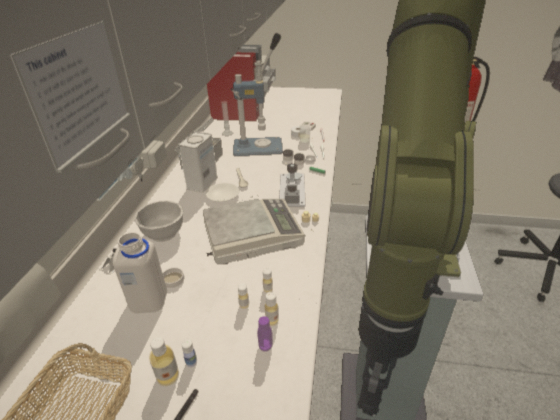

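The top view shows bottle_30 near (143,231), with the purple look-alike at (118,230) and the small bottles at (160,203) and (181,221). The clamp is near (357,222), with its knob at (382,219) and the V on the left. Next I'll enlarge both areas.

```bash
python3 - <<'E'
from h import *
c=dict(np.load('pics/top0.npz')); f=c['frame'][:,:,::-1]
a=cv2.resize(f[195:245,100:200],None,fx=8,fy=8,interpolation=cv2.INTER_CUBIC)[:290]
b=cv2.resize(f[198:248,310:410],None,fx=8,fy=8,interpolation=cv2.INTER_CUBIC)[:,:]
b=b[:310]if 0 else cv2.resize(f[200:246,312:404],(800,400),interpolation=cv2.INTER_CUBIC)[:,:]
cv2.imwrite('pics/crop0.png',np.vstack([cv2.resize(f[195:240,100:200],(640,288),interpolation=cv2.INTER_CUBIC),cv2.resize(f[200:245,310:410],(640,288),interpolation=cv2.INTER_CUBIC)]))
P=cloud(c)
for name,(u,v) in dict(b30=(143,231),pur=(118,230),a=(160,203),b=(181,221),knob=(382,219),V=(328,225)).items():
    Q=P[v-10:v+11,u-10:u+11].reshape(-1,3); 
    zt=np.percentile(Q[:,2],99.5); T=Q[Q[:,2]>zt-.006]; print(name,zt.round(4),len(T),T.mean(0).round(4),T.min(0).round(4),T.max(0).round(4))
# clamp: heights 6..20mm near
Q=P[195:250,305:410].reshape(-1,3); B=Q[(Q[:,2]>.007)]
r=cv2.minAreaRect((B[:,:2]*1000).astype(np.float32)); print(r)
print(np.median(P[240:260,200:240,2]))
E
```

```text
b30 0.0955 66 [0.3871 0.3173 0.1081] [ 0.3232 -0.0319  0.0896] [0.3992 0.3354 1.1334]
pur 0.9258 3 [ 0.3232 -0.0319  1.1334] [ 0.3232 -0.0319  1.1334] [ 0.3232 -0.0319  1.1334]
a 0.075 45 [0.4609 0.2705 0.1183] [ 0.3232 -0.0319  0.069 ] [0.477  0.2954 1.1334]
b 0.0745 44 [0.4146 0.2169 0.0952] [ 0.3232 -0.0319  0.0687] [0.426  0.2338 1.1334]
knob 0.082 83 [ 0.4224 -0.3152  0.1032] [ 0.3232 -0.339   0.076 ] [ 0.4404 -0.0319  1.1334]
V 0.0518 123 [ 0.4059 -0.1836  0.0567] [ 0.3232 -0.2081  0.0458] [ 0.4339 -0.0319  1.1334]
((400.1318664550781, -223.05670166015625), (134.7511749267578, 389.49920654296875), 2.8341336250305176)
0.0006506024688009981
```

View pics/crop0.png

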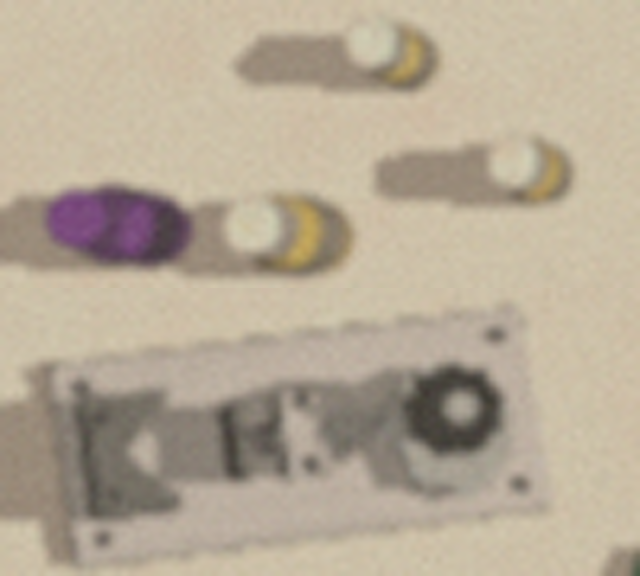

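```bash
python3 - <<'E'
from h import *
c=dict(np.load('pics/top0.npz')); s=dict(np.load('pics/side0.npz'))
g=lambda U,V,o,z: px(c,(U+.5)/6.4-.5+o[0],(V+.5)/6.4-.5+o[1],z)
A=(100,195);B=(310,200-45)
print('cap',g(254,225,A,.092))
C=np.array([g(U,V,B,.012)[:2] for U,V in((60,365),(78,560),(548,508),(518,310))]); print(C,C.mean(0))
print(np.linalg.norm(np.roll(C,-1,0)-C,axis=1))
k=g(452,409,B,.076);print('knob',k)
yd=(C[0]+C[1]-C[2]-C[3]);print('yaw by plate',np.degrees(np.arctan2(-yd[0],yd[1])))
v=g(132,450,B,.046);print('V inner corner',v)
P=cloud(c);ok=c['depth']>0
for nm,(x,y),lo,hi in(('knob',k[:2],.066,.09),('cap',g(254,225,A,.092)[:2],.082,.105)):
    m=ok&(np.hypot(P[...,0]-x,P[...,1]-y)<.03)&(P[...,2]>lo)&(P[...,2]<hi);Q=P[m];print(nm,len(Q),Q.mean(0),(Q.min(0)+Q.max(0))/2)
m=ok&(np.hypot(P[...,0]-C.mean(0)[0],P[...,1]-C.mean(0)[1])<.13)&(P[...,2]>.007)
r=cv2.minAreaRect((P[m][:,:2]*1000).astype(np.float32));print(r)
# side image crop
f=s['frame'][:,:,::-1]
cv2.imwrite('pics/crop1.png',np.hstack([cv2.resize(f[150:215,260:335],(390,338),interpolation=cv2.INTER_CUBIC),cv2.resize(f[260:360,220:300],(270,338),interpolation=cv2.INTER_CUBIC)]))
E
```

```text
cap [0.38659876 0.32086487 0.092     ]
[[ 0.44719768 -0.16241717]
 [ 0.36020207 -0.16989287]
 [ 0.38477384 -0.3799301 ]
 [ 0.47373802 -0.36900154]] [ 0.4164779  -0.27031042]
[0.08731622 0.21146964 0.08963291 0.20828225]
knob [ 0.42274192 -0.32060774  0.076     ]
yaw by plate 6.9942290207988265
V inner corner [ 0.40668303 -0.1894344   0.046     ]
knob 157 [ 0.42434686 -0.32132826  0.07563491] [ 0.42481305 -0.32129346  0.07408553]
cap 79 [0.38727278 0.32185114 0.09131744] [0.3876553  0.32319386 0.08970459]
((431.04638671875, -264.4403076171875), (185.6419677734375, 222.96258544921875), 14.985027313232422)
```

View pics/crop1.png

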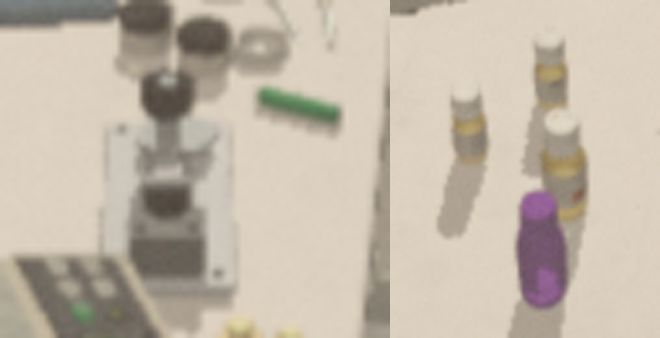

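The side view confirms the upright white-capped 30 ml bottle beside the purple one, and the knob on the clamp's far side. Estimates: cap (0.387, 0.321), knob (0.4235, -0.321), clamp yaw about 7°, seat about (0.4095, -0.207). Next I'll check the IK options.

```bash
python3 - <<'E'
from h import *
np.set_printoptions(precision=2,suppress=True)
ik=kinematics.inverse_kinematics
for nm,p in(('pick',[.387,.321,.15]),('pick',[.387,.321,.093]),('seat',[.410,-.211,.18]),('seat',[.410,-.211,.106]),('knob',[.4235,-.321,.074])):
    for y in range(-180,180,30):
        q=ik(np.array(p),down(np.radians(y)))
        if q is not None: print(nm,p[2],y,np.array(q))
E
```

```text
pick 0.15 -180 [-0.64  0.71 -0.24  2.02  0.36  0.45  0.43]
pick 0.15 -150 [-0.57  0.72 -0.36  2.02  0.51  0.49  0.8 ]
pick 0.15 -120 [-0.48  0.74 -0.49  2.02  0.66  0.55  1.18]
pick 0.15 -90 [-0.4   0.77 -0.64  2.01  0.78  0.62  1.57]
pick 0.15 -60 [-0.32  0.81 -0.79  2.01  0.9   0.72  1.98]
pick 0.15 -30 [-0.25  0.86 -0.93  2.    0.99  0.81  2.42]
pick 0.15 0 [-1.01  0.74  0.38  2.04 -0.59  0.46 -1.76]
pick 0.15 30 [-0.95  0.72  0.27  2.04 -0.43  0.43 -1.39]
pick 0.15 60 [-0.88  0.71  0.15  2.04 -0.25  0.41 -1.05]
pick 0.15 90 [-0.79  0.7   0.02  2.03 -0.02  0.41 -0.76]
pick 0.15 120 [-0.74  0.7  -0.06  2.03  0.1   0.42 -0.36]
pick 0.15 150 [-0.69  0.7  -0.15  2.03  0.23  0.43  0.03]
pick 0.093 -180 [-0.68  0.81 -0.17  2.05  0.41  0.31  0.38]
pick 0.093 -150 [-0.63  0.81 -0.26  2.05  0.57  0.35  0.74]
pick 0.093 -120 [-0.55  0.83 -0.38  2.05  0.76  0.41  1.08]
pick 0.093 -90 [-0.47  0.85 -0.52  2.04  0.91  0.49  1.46]
pick 0.093 -60 [-0.38  0.89 -0.68  2.04  1.04  0.6   1.87]
pick 0.093 -30 [-0.3   0.94 -0.83  2.03  1.12  0.72  2.31]
pick 0.093 0 [-0.93  0.83  0.25  2.07 -0.62  0.32
[... 1705 characters left out ...]
0.074 -180 [ 0.85  0.9  -0.48  1.96  0.86  0.5   1.3 ]
knob 0.074 -150 [ 0.95  0.94 -0.66  1.96  1.02  0.62  1.68]
knob 0.074 -120 [ 0.94  0.94 -0.65  1.96  1.01  0.61  2.22]
knob 0.074 -90 [ 0.31  0.92  0.43  1.99 -0.91  0.44 -1.69]
knob 0.074 -60 [ 0.31  0.92  0.43  1.99 -0.91  0.44 -1.17]
knob 0.074 -30 [ 0.31  0.92  0.43  1.99 -0.91  0.44 -0.64]
knob 0.074 0 [ 0.44  0.88  0.2   1.99 -0.5   0.33 -0.52]
knob 0.074 30 [ 0.49  0.87  0.12  1.98 -0.31  0.31 -0.18]
knob 0.074 60 [ 0.54  0.86  0.03  1.98 -0.09  0.3   0.13]
knob 0.074 90 [ 0.6   0.86 -0.06  1.98  0.15  0.31  0.41]
knob 0.074 120 [ 0.69  0.86 -0.21  1.97  0.48  0.35  0.62]
knob 0.074 150 [ 0.86  0.9  -0.5   1.96  0.88  0.51  0.77]
```

```bash
python3 - <<'E'
from h import *
R=down(np.radians(90))
manip.reach([.387,.321,.16],R); print(sensors.get_obs()['time_s'])
hand.set_gripper(.06)
g=manip.line_to([.387,.321,.0935],rate=.12,guard=8); print(g,sensors.get_obs()['tool_pos'],sensors.get_obs()['time_s'])
if not g:
    hand.set_gripper(.015); o=sensors.get_obs(); print(o['finger_gap'],o['ft_force'],o['time_s'])
    manip.line_to([.387,.321,.115],rate=.1); o=sensors.get_obs(); print(o['finger_gap'],o['ft_force'],o['time_s'],o['moment'])
    c=cap('side','side1');f=c['frame'][:,:,::-1];cv2.imwrite('pics/s1.png',cv2.resize(f[230:360,190:350],(640,520),interpolation=cv2.INTER_CUBIC))
E
```

```text
1.4667
False [0.38722572 0.32113247 0.09378768] 2.55
0.028440587900934473 [-0.46932199 -0.52995847  7.81519924] 2.975
0.028246546073410712 [-0.49713702  0.14692605 -1.02405461] 3.3417 [ 0.00448706 -0.00495548 -0.0077684 ]
```

View pics/s1.png

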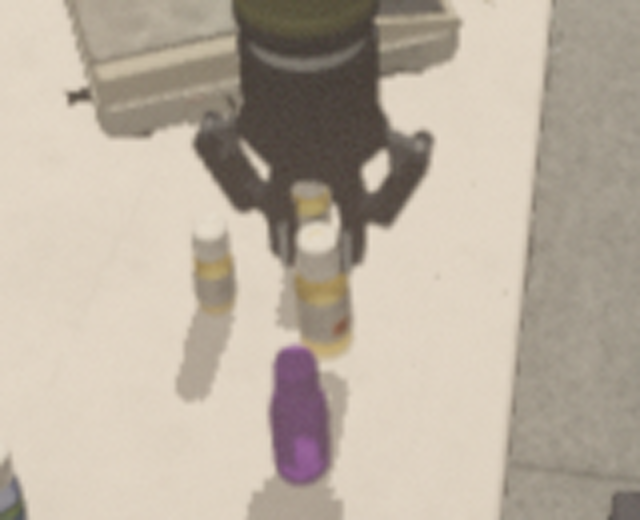

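The bottle is held upright by the cap with jaws along x, and the neighbours are untouched. Next I'll cross-check the clamp in the side view, then hover over the seat.

```bash
python3 - <<'E'
from h import *
s=dict(np.load('pics/side0.npz')); g=lambda U,V,z: px(s,(U+.5)/5.2-.5+260,(V+.5)/5.2-.5+150,z)
for nm,U,V,z in(('far-left',106,124,.012),('far-right',234,124,.012),('near-right',234,290,.012),('knobtop',167,80,.076),('Vblk topL',131,236,.046),('Vblk topR',205,236,.046)): print(nm,g(U,V,z).round(4))
yaw=np.radians(97); p=np.array([.4100,-.2105])
manip.line_to([.387,.321,.27],rate=.25)
manip.reach([*p,.27],down(yaw)); manip.line_to([*p,.165],rate=.2)
o=sensors.get_obs(); print(o['tool_pos'],o['time_s'],o['finger_gap'])
c=cap('side','side2');f=c['frame'][:,:,::-1]
t=cap('top','top2')['frame'][:,:,::-1]
cv2.imwrite('pics/s2.png',np.hstack([cv2.resize(f[140:225,250:335],(400,400),interpolation=cv2.INTER_CUBIC),cv2.resize(t[180:260,310:390],(400,400),interpolation=cv2.INTER_CUBIC)]))
E
```

```text
far-left [ 0.4716 -0.3651  0.012 ]
far-right [ 0.3771 -0.3765  0.012 ]
near-right [ 0.3541 -0.1634  0.012 ]
knobtop [ 0.4199 -0.3235  0.076 ]
Vblk topL [ 0.4229 -0.168   0.046 ]
Vblk topR [ 0.3748 -0.174   0.046 ]
[ 0.41060387 -0.21027938  0.16538827] 6.7583 0.02826849996848306
```

View pics/s2.png

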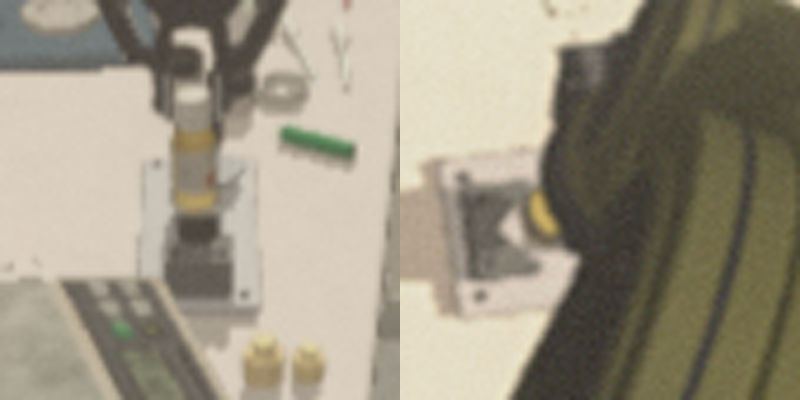

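The side view shows the bottle at (195,150) hanging roughly centred over the V block, whose top front edge runs from (165,247) to (232,250). In the top view the V is visible at (490,230), but the arm hides most of the bottle. I'll use the held bottle to estimate the side camera's bias.

```bash
python3 - <<'E'
from h import *
s=dict(np.load('pics/side2.npz')); k=400/85; g=lambda U,V,z: px(s,(U+.5)/k-.5+250,(V+.5)/k-.5+140,z)
for nm,U,V,z in(('bot front',195,212,.0717),('botL',174.5,203,.0717),('botR',216,203,.0717),('VL',166,246,.046),('VR',232,249,.046),('VL back bottom',165,296,.012),('VR',231,299,.012),('plate nearR',260,310,.012),('nearL',138,300,.012),('farL',144,161,.012)): print(nm,g(U,V,z).round(4))
P=cloud(s); m=(s['depth']>0)
x,y=.4106,-.2103
# glass band points of the bottle
b=m&(np.hypot(P[...,0]-x,P[...,1]-y)<.024)&(P[...,2]>.078)&(P[...,2]<.135); Q=P[b]; print('bottle pts',len(Q),Q.mean(0),Q.min(0),Q.max(0))
for nm in('side0','top0'):
    s=dict(np.load(f'pics/{nm}.npz'));P=cloud(s);m=s['depth']>0
    a=np.radians(7);d=P[...,:2]-np.array([.4155,-.2672]);cx=d@[np.cos(a),np.sin(a)];cy=d@[-np.sin(a),np.cos(a)]
    b=m&(abs(P[...,2]-.046)<.004)&(abs(cx)<.035)&(cy>.058)&(cy<.115)
    print(nm,'V top in clamp xy',b.sum(),np.percentile(cx[b],[2,50,98]).round(4),np.percentile(cy[b],[2,50,98]).round(4))
    b=m&(abs(P[...,2]-.012)<.004)&(abs(cx)<.06)&(abs(cy)<.125)
    print(nm,'plate',b.sum(),np.percentile(cx[b],[1,50,99]).round(4),np.percentile(cy[b],[1,50,99]).round(4))
E
```

```text
bot front [ 0.405  -0.1955  0.0717]
botL [ 0.4215 -0.2059  0.0717]
botR [ 0.3914 -0.2096  0.0717]
VL [ 0.4254 -0.1871  0.046 ]
VR [ 0.377  -0.1891  0.046 ]
VL back bottom [ 0.4244 -0.1718  0.012 ]
VR [ 0.3757 -0.1741  0.012 ]
plate nearR [ 0.3532 -0.1628  0.012 ]
nearL [ 0.4433 -0.1642  0.012 ]
farL [ 0.4703 -0.3624  0.012 ]
bottle pts 152 [ 0.40542252 -0.19831847  0.1074005 ] [ 0.38977745 -0.21386187  0.07803798] [ 0.42452291 -0.18951374  0.13473129]
side0 V top in clamp xy 64 [-0.029  -0.0051  0.0193] [0.0634 0.0873 0.0989]
side0 plate 308 [-0.0484 -0.0154  0.0417] [-0.1034  0.0047  0.105 ]
top0 V top in clamp xy 167 [-0.024  -0.0002  0.0258] [0.0641 0.0834 0.0968]
top0 plate 1514 [-0.0437  0.0029  0.0468] [-0.1071  0.0071  0.1054]
```

Taking the side camera's x bias as about -4 mm, the two cameras agree to about 1.5 mm. I'll lower at (0.4086, -0.2112) with a guard.

```bash
python3 - <<'E'
from h import *
p=[.4086,-.2112]
manip.line_to([*p,.150],rate=.1)
g=manip.line_to([*p,.108],rate=.05,guard=5); o=sensors.get_obs(); print(g,o['tool_pos'],o['ft_force'],o['time_s'])
if not g:
    g=manip.line_to([*p,.1025],rate=.02,guard=4); o=sensors.get_obs(); print(g,o['tool_pos'],o['ft_force'],o['moment'],o['time_s'])
c=cap('side','side3');f=c['frame'][:,:,::-1]
t=cap('top','top3')['frame'][:,:,::-1]
cv2.imwrite('pics/s3.png',np.hstack([cv2.resize(f[140:225,250:335],(400,400),interpolation=cv2.INTER_CUBIC),cv2.resize(t[180:260,310:390],(400,400),interpolation=cv2.INTER_CUBIC)]))
E
```

```text
False [ 0.40858846 -0.21120166  0.10813407] [-0.31486808 -0.59225999  0.15594143] 8.15
True [ 0.40874484 -0.21152024  0.10668327] [-0.20426773  0.04543824  5.64094353] [-0.00178144  0.0937836   0.01956183] 8.3667
```

View pics/s3.png

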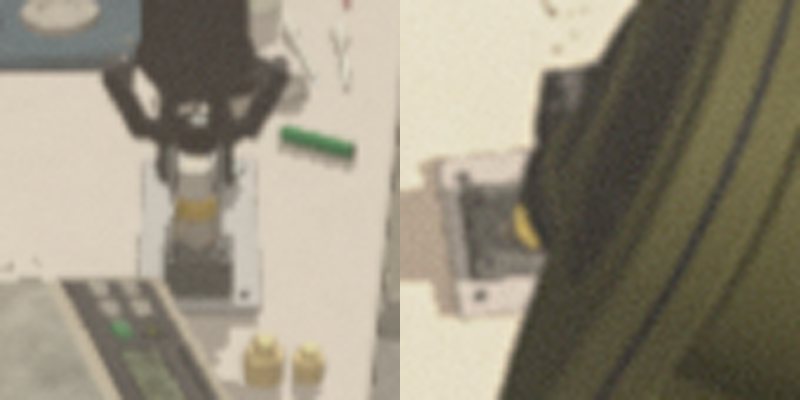

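The bottle went in freely and made contact at the base plate's height (TCP 0.1067). The side view shows it standing inside the V at (195,210). I'll release it, back off and look.

```bash
python3 - <<'E'
from h import *
hand.set_gripper(.055)
p=[.4086,-.2112]
manip.line_to([*p,.20],rate=.15)
yaw=np.radians(180); k=[.4225,-.3215]
manip.reach([*k,.20],down(yaw)); o=sensors.get_obs(); print(o['time_s'],o['qpos'],o['ft_force'],o['moment'])
c=cap('side','side4');f=c['frame'][:,:,::-1]
t=cap('top','top4')['frame'][:,:,::-1]
cv2.imwrite('pics/s4.png',np.hstack([cv2.resize(f[140:225,250:335],(400,400),interpolation=cv2.INTER_CUBIC),cv2.resize(t[180:260,310:390],(400,400),interpolation=cv2.INTER_CUBIC)]))
E
```

```text
10.6833 [ 0.83772124  0.67243409 -0.45117366  1.89721719  0.44839794  0.67457216
  1.68561902] [-0.57889926  0.2779295  -0.35938334] [0.00774172 0.02806347 0.05341677]
```

View pics/s4.png

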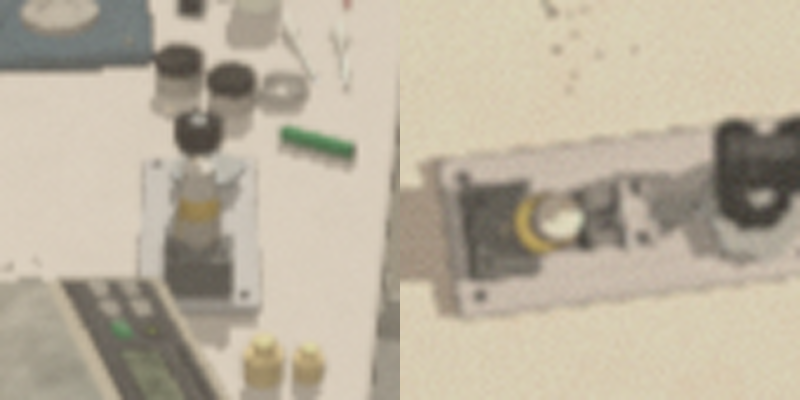

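The bottle stands upright and free in the V: cap at (560,220) in the top crop, with a gap to the jaw. Next I'll grip the knob and read the side force.

```bash
python3 - <<'E'
from h import *
np.set_printoptions(precision=3,suppress=True)
k=[.4225,-.3215]
g=manip.line_to([*k,.074],rate=.1,guard=6); o=sensors.get_obs(); print(g,o['tool_pos'],o['ft_force'],o['moment'],o['time_s'])
if not g:
    hand.set_gripper(.03); o=sensors.get_obs(); print(o['finger_gap'],o['tool_pos'],o['ft_force'],o['moment'],o['qpos'],o['time_s'])
    q=np.array(o['qpos']); q[6]-=np.radians(4); manip.set_joints(q)
    o=sensors.get_obs(); print(o['finger_gap'],o['tool_pos'],o['ft_force'],o['moment'],o['qpos'],o['time_s'])
E
```

```text
False [ 0.423 -0.322  0.075] [-0.901  0.065  0.237] [ 0.026 -0.035 -0.037] 12.1917
0.03724855121108647 [ 0.423 -0.325  0.076] [-1.926 -5.489  8.943] [-1.391  0.274  0.023] [ 0.733  0.865 -0.277  1.969  0.603  0.384  1.552] 12.4917
0.03681482971166463 [ 0.423 -0.326  0.076] [-0.085 -1.282 -1.875] [-0.051  0.003 -0.055] [ 0.733  0.865 -0.277  1.969  0.603  0.384  1.484] 12.7417
```

Gripping pulled the tool to y = -0.326, so the knob lies about 4 mm further out than I estimated, and the force relaxed there. Next I'll turn in small steps, recording moment and side force, and stop on any reversal.

```bash
cat > turn.py <<'E'
from h import *
np.set_printoptions(precision=3,suppress=True)
def yawdeg(o): R=np.array(o['tool_rot']); return np.degrees(np.arctan2(R[1,0],R[0,0]))%360
def step(q,deg):
    q=q.copy(); q[6]-=np.radians(deg); manip.set_joints(q); o=sensors.get_obs()
    print('%.2f yaw %.1f mz %.3f'%(o['time_s'],yawdeg(o),o['moment'][2]),'m',o['moment'][:2],'F',o['ft_force'],'p',o['tool_pos'],'gap %.4f'%o['finger_gap']); return q,o
E
python3 - <<'E'
from turn import *
q=np.array(sensors.get_obs()['qpos'])
for i in range(10):
    q,o=step(q,3)
    if abs(o['moment'][2])>.45 or np.linalg.norm(o['ft_force'])>20: print('stop');break
np.save('q.npy',q)
E
```

```text
12.99 yaw 173.1 mz -0.029 m [-0.099  0.011] F [ 0.38  -0.228 -3.537] p [ 0.423 -0.326  0.076] gap 0.0370
13.24 yaw 170.1 mz 0.001 m [-0.049 -0.082] F [ 0.2    0.065 -2.217] p [ 0.423 -0.326  0.076] gap 0.0374
13.49 yaw 167.1 mz 0.023 m [-0.16  -0.038] F [ 0.578 -0.019 -1.74 ] p [ 0.423 -0.326  0.076] gap 0.0372
13.74 yaw 164.1 mz -0.017 m [-0.18  -0.006] F [ 0.329 -0.62  -2.851] p [ 0.423 -0.326  0.076] gap 0.0371
13.99 yaw 161.1 mz 0.033 m [-0.241  0.037] F [ 0.275 -0.463 -2.883] p [ 0.423 -0.326  0.076] gap 0.0370
14.24 yaw 158.1 mz 0.019 m [-0.279  0.003] F [-0.196 -0.974 -4.03 ] p [ 0.423 -0.326  0.076] gap 0.0369
14.49 yaw 155.1 mz 0.004 m [-0.384  0.037] F [-0.766 -1.092 -2.717] p [ 0.423 -0.326  0.076] gap 0.0373
14.74 yaw 152.1 mz 0.033 m [-0.502 -0.024] F [-0.481 -1.383 -3.175] p [ 0.423 -0.326  0.076] gap 0.0371
14.99 yaw 149.1 mz -0.015 m [-0.605  0.14 ] F [-0.492 -1.776 -3.792] p [ 0.423 -0.326  0.076] gap 0.0370
15.24 yaw 146.1 mz -0.034 m [-0.615  0.15 ] F [-0.189 -2.928 -2.811] p [ 0.423 -0.326  0.076] gap 0.0370
```

```bash
python3 - <<'E'
from turn import *
q=np.load('q.npy'); pk=0
for i in range(34):
    q,o=step(q,2 if pk>.08 else 3); mz=o['moment'][2]; pk=max(pk,mz)
    if abs(mz)>.5 or np.linalg.norm(o['ft_force'])>25 or (pk>.15 and mz<.05): print('stop');break
np.save('q.npy',q)
E
```

```text
15.49 yaw 143.1 mz 0.017 m [-0.696  0.17 ] F [-0.332 -3.306 -2.804] p [ 0.423 -0.326  0.076] gap 0.0371
15.74 yaw 140.1 mz 0.030 m [-0.867  0.237] F [ 0.232 -3.365 -3.49 ] p [ 0.423 -0.326  0.076] gap 0.0369
15.99 yaw 137.1 mz 0.040 m [-0.965  0.296] F [-0.532 -3.569 -2.654] p [ 0.423 -0.326  0.076] gap 0.0370
16.24 yaw 134.1 mz -0.012 m [-1.069  0.416] F [-0.685 -3.703 -2.411] p [ 0.423 -0.326  0.076] gap 0.0370
16.49 yaw 131.1 mz 0.052 m [-1.123  0.467] F [-0.712 -5.123 -2.97 ] p [ 0.423 -0.326  0.076] gap 0.0367
16.74 yaw 128.1 mz 0.056 m [-1.145  0.488] F [-1.443 -5.153 -3.149] p [ 0.423 -0.326  0.076] gap 0.0369
16.99 yaw 125.1 mz 0.087 m [-1.199  0.461] F [-1.369 -4.737 -2.46 ] p [ 0.423 -0.326  0.076] gap 0.0372
17.24 yaw 123.1 mz 0.031 m [-1.206  0.558] F [-1.006 -4.761 -2.347] p [ 0.423 -0.326  0.076] gap 0.0368
17.49 yaw 121.1 mz 0.085 m [-1.188  0.534] F [-1.485 -5.631 -3.091] p [ 0.423 -0.326  0.076] gap 0.0372
17.74 yaw 119.1 mz 0.063 m [-1.129  0.532] F [-2.096 -5.852 -2.092] p [ 0.423 -0.326  0.076] gap 0.0374
17.99 yaw 117.1 mz 0.103 m [-1.132  0.5  ] F [-1.893 -4.996 -2.155] p [ 0.423 -0.326  0.076] gap 0.0370
18.24 yaw 115.1 mz 0.086 m [-1.203  0.589] F [-0.06  -4.266 -2.554] p [ 0.423 -0.326  0.076] gap 0.0371
18.49 yaw 113.1 mz 0.192 m [-1.138  0.624] F [-1.421 -5.557 -2.547] p [ 0.422 -0.326  0.076] gap 0.0370
18.74 yaw 111.1 mz 0.229 m [-1.253  0.593] F [-1.071 -5.493 -2.611] p [ 0.422 -0.326  0.076] gap 0.0371
18.99 yaw 109.1 mz 0.228 m [-1.181  0.659] F [-0.808 -5.582 -2.772] p [ 0.422 -0.326  0.076] gap 0.0370
19.24 yaw 107.1 mz 0.258 m [-1.245  0.65 ] F [-1.875 -5.084 -2.367] p [ 0.422 -0.326  0.076] gap 0.0370
19.49 yaw 105.1 mz 0.085 m [-1.192  0.624] F [-1.463 -5.075 -2.309] p [ 0.422 -0.326  0.076] gap 0.0374
19.74 yaw 103.0 mz -0.115 m [-1.149  0.628] F [-1.326 -5.075 -2.51 ] p [ 0.422 -0.326  0.076] gap 0.0370
stop
```

The peak was crossed at yaw about 104° and the moment is now reversed. I'll follow it down into the notch in 1.5° steps.

```bash
python3 - <<'E'
from turn import *
q=np.load('q.npy'); mn=0
for i in range(7):
    q,o=step(q,1.5); mz=o['moment'][2]; mn=min(mn,mz)
    if mn<-.08 and mz>-.04: print('stop');break
np.save('q.npy',q)
E
```

```text
19.99 yaw 101.5 mz -0.153 m [-1.081  0.654] F [-1.505 -5.197 -2.097] p [ 0.422 -0.326  0.076] gap 0.0368
20.24 yaw 100.0 mz -0.239 m [-1.067  0.62 ] F [-0.377 -5.271 -1.857] p [ 0.422 -0.326  0.076] gap 0.0371
20.49 yaw 98.5 mz -0.378 m [-1.099  0.669] F [-0.762 -5.057 -1.983] p [ 0.422 -0.326  0.076] gap 0.0369
20.74 yaw 97.0 mz -0.327 m [-1.07   0.621] F [-1.551 -4.825 -2.85 ] p [ 0.422 -0.326  0.076] gap 0.0372
20.99 yaw 95.5 mz -0.272 m [-1.089  0.673] F [-1.466 -4.816 -2.431] p [ 0.422 -0.326  0.076] gap 0.0371
21.24 yaw 94.0 mz -0.272 m [-1.045  0.7  ] F [-0.83  -4.309 -2.469] p [ 0.422 -0.326  0.076] gap 0.0368
21.49 yaw 92.6 mz 0.056 m [-1.112  0.725] F [-1.524 -5.838 -1.979] p [ 0.422 -0.326  0.076] gap 0.0369
stop
```

The moment snapped back to zero at yaw 92.6°, so the roller is in the notch. I'll let go, retreat and look.

```bash
python3 - <<'E'
from turn import *
hand.set_gripper(.06); o=sensors.get_obs(); p=o['tool_pos']; print(o['ft_force'],o['moment'],p)
manip.line_to([p[0],p[1],.2],rate=.12)
manip.reach([.40,.06,.30],down(np.radians(120))); print(sensors.get_obs()['time_s'])
c=cap('side','side5');f=c['frame'][:,:,::-1]
t=cap('top','top5')['frame'][:,:,::-1]; t0=cv2.imread('pics/top0.png')
r=lambda a:cv2.resize(a,(400,240),interpolation=cv2.INTER_CUBIC)
cv2.imwrite('pics/s5.png',np.vstack([np.hstack([cv2.resize(f[140:225,250:335],(400,300),interpolation=cv2.INTER_CUBIC),cv2.resize(t[180:255,100:200],(400,300),interpolation=cv2.INTER_CUBIC)]),np.hstack([r(t0[195:249,315:405]),r(t[195:249,315:405])])]))
E
```

```text
[0.226 0.059 0.493] [ 0.003 -0.007  0.034] [ 0.424 -0.325  0.076]
24.5
```

View pics/s5.png

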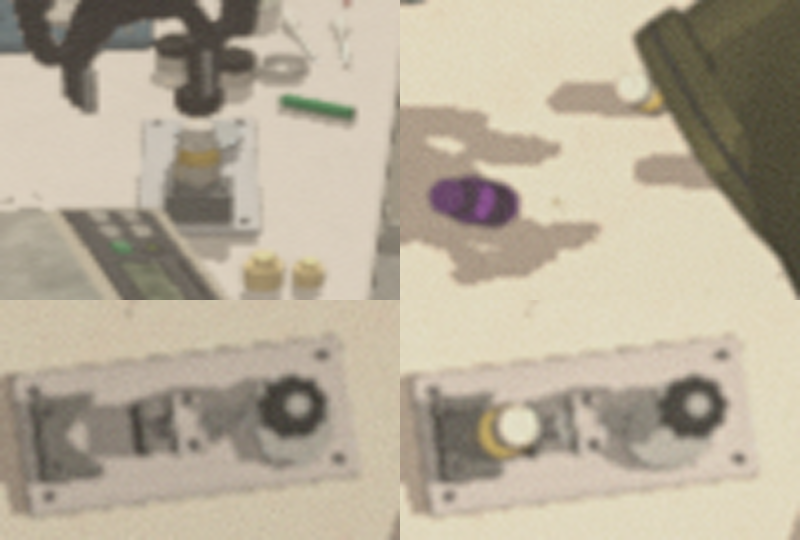

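The final view shows the bottle upright in the V with the jaw closed up to it. The cam is rotated and has stayed put after release, and the bystanders stand where they were.

```bash
python3 -c "
from rig import job
print(job.finish_job())"
```

```text
the job is handed in; nothing more can be done
None
```

The 30 ml bottle is standing upright in the clamp's V seat, and the jaw is held shut on it by the cam's notch. I handed the job in at about 24.5 s of the 67 s allowed.

**Placing the bottle:** I gripped it by the cap and lowered it into the V. It touched down at the height expected for the base plate. After I let go, both cameras showed it upright and free in the seat.

**Turning the knob:** I turned it about 87° clockwise in one grip, in small steps by feel. The resisting moment rose to about 0.26 N m and crossed zero at the peak. It then pulled onward at up to -0.38 N m and came back to +0.06 N m in the notch, where I stopped and let go.

**Last checks:**
- After the knob was released, the pictures showed the cam still turned and the jaw up against the upright bottle.
- The purple bottle, one small bottle and the two jars were where they had been. The arm hid the other small bottle in the last view, but its shadow was in place and the arm had not gone near it.

**What disagreed:**
- The side camera read about 4 mm off in x compared with the robot.
- The knob turned out to be about 4 mm further along -y than my camera estimate. The arm gave way to it with about 5 N of side force and caused no trouble.
- When held, the cap measured 28 mm across instead of the 26 mm given, with no visible effect.

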